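# Lock the door hanger's nut and cap its stud

## Robot

A 6-joint arm with a two-finger parallel gripper is mounted at the origin on the work surface. World frame = base frame: x ahead of the robot, y to its left, z up, the work surface at z = 0. Lengths are in m, angles in rad, forces in N, time in s.
With the tool pointing down it reaches from about 0.3 to 0.875 m from the base axis. Payload 6.4 kg.
Tool frame: the origin (TCP) lies at the centre of the arm's flange, where the gripper is bolted on; the fingertips stand 173 mm ahead of it and the grasp point (between the pads) lies 155 mm ahead of it (ctrl.pinch_z is the distance from the TCP to the grasp point, in m); z points along the fingers, y is the direction in which the jaws open and shut (so a half turn about z gives the same grasp; the last joint's range is limited). The gripper opens to 85 mm and grips with 20 to 120 N. Pads are 22 mm wide; open, the fingers measure 114 mm over their backs; the gripper's body (76 mm by 85 mm) begins 54 mm behind the grasp point. The pads swing forward as they close: fully open they stand 13 mm farther back than shut.
Start: joints at [0.942, 0.181, 1.607, -0, 1.354, -0.206], TCP at [0.236, 0.524, 0.405] pointing down, gripper open.
Joint ranges: [-2.99, 2.99], [-0.89, 2.07], [0.3, 2.58], [-1.14, 4.28], [0, 2.63], [-3.12, 3.12]. Speed limits (rad/s): [2.57, 2.57, 3.01, 3.14, 3.14, 3.14].

## Interface

Orientations are given as a unit quaternion [w, x, y, z].
In Python, from bench import ctrl gives the robot as it stands.
- The arm moves only by the tool drive_tool, never from a script. Its argument "commands" is a list that holds one entry, the list of rows, each a list of 7 numbers: the shift along the tool's x, y, z in units of 50 mm (1.0 is 50 mm), then the turn, a rotation vector about the tool's x, y, z in units of 8 degrees (1.0 is 8 degrees), then the closure in counts, from 0 (fully open) to 255 (shut). A call has 1 to 10 rows; each row shifts and turns the commanded pose from where the row before left it, along the tool's axes as they then stand; what a row does not reach is not made up. A row lasts 1/10 s, in which the tool goes at most 50 mm and 8.59 degrees, less where a joint would pass 70% of its speed; a pose out of reach is approached as far as the arm can. A call is refused whole if a number of a shift passes 1 or a number of a turn 1, either way. A call with a gripper value outside its range is refused whole. The fingers move at their own pace and stop on an object; the grip force is fixed at half the most. Time passes only in rows, so rows that do not move let the fingers close. It gives the time, the measured TCP pose, the force and the opening at its end, in the units of the state.
- ctrl.get_obs(): the state, without advancing time (a new reading comes with each control period).
- ctrl.camera(name): name is "side" or "top" or "wrist"; returns a dict with "pixels" (384x512x3 uint8, red, green, blue), "depth" (384x512 float32, m along the optical axis (not along the pixel's ray), 0 where there is no reading), "intrinsics" (3x3 intrinsics, pixels), "R" (3x3) and "t" (3): a world point X has camera coordinates R X + t; the wrist camera has in their place "tool_from_camera" (4x4, takes a point from camera to tool coordinates, whose origin is the TCP and whose axes are the flange's). Camera axes: x right, y down, z forward; pixel columns grow to the right and rows downward; lengths in m; the calibration is good to about 2 mm. A picture is of the moment at which its call begins: read the wrist's pose just before it.
- ctrl.hand_in(): hands the job in, once; it reports no verdict.
The state is a dict: "time_s": time; "q": joint angles; "dq": joint speeds; "joint_efforts": joint torques, N m; "eef_pos": TCP position; "eef_rot": TCP orientation; "wrist_force": force on the tool from outside, world axes, zero at the start; "torque": the same for the moment, N m; "opening": opening from 0.0 (shut) to 1.0 (fully open).
Only numpy, scipy, OpenCV 4.12 (cv2) and the standard library are available. Lean on these libraries where they do the work, as an engineer would, in place of code of your own. Each camera call takes 0.05 s, during which the arm holds its last target. There are 200 camera calls.

## Task

Run the brass nut down the door hanger's stud (clockwise from above) and tighten it firmly, to about 0.4 N m, so that the toothed washer below it bites and the nut is locked; the steel nut with the red paint mark under them is already set and must not be dragged round. Then put the blue cap over the stud so that it sits squarely down on the brass nut. Leave everything else where it is.

Things in the scene. Friction and masses are not known exactly. Their poses are not given: they have to be found in the camera images.
- door: small pale pine sliding door, 200 x 260 mm, lying flat and fixed on rubber strips on the bench; its top is 22 mm above the bench. Origin: centre of its underside on the bench, x along the 200 mm side, z up. A zinc hanger bracket is screwed to it: plate 112 x 56 mm, top 30 mm above the bench, with a round boss (diameter 32 mm, top at 38 mm) under the nuts, and two small brass wheels 62 mm from the stud towards door +x (top at 50 mm).
- stud_top (a point): centre of the top end of the upright threaded steel stud, diameter 14 mm, its top 88 mm above the bench; z up along the stud. Both nuts are on this stud.
- jam_nut: brass hexagon nut, 32 mm across flats, 16 mm tall, uppermost on the stud. Origin: centre of its underside on the stud axis, z up; flats face its +x and -x and every 60 degrees. Clockwise from above runs it down 8 mm per turn; it starts 2.5 to 5 mm clear of the washer. Running free takes 0.06 N m; on the washer the torque rises by 2 N m per rad, and on release it springs back so far.
- first_nut: the steel hexagon nut, 26 mm across flats, 10 mm tall, under the washer, already set. Origin: centre of its underside on the stud axis, z up. It grips the stud and stays put up to 0.6 N m on the brass nut; more drags it round.
- paint_mark (a point): red paint mark on a flat of the steel nut, 13 mm from the stud axis: shows whether the nut has turned.
- cap: blue plastic stud cap, loose, a round cup standing mouth down on the bench: outside diameter 26 mm, 36 mm tall, bore 19 mm, 31 mm deep, 30 g. Origin: centre of its mouth (lower rim), z up towards its closed end.
- corner_joiner: chrome L-shaped corner joiner, 70 x 60 x 20 mm, loose bystander on the bench; origin under its middle.
- key0: maple stretcher key, 95 x 20 x 13 mm, loose bystander on the bench; origin: centre of its underside.
- key1: the other maple stretcher key, same size, loose bystander on the bench.
- paperweight: green glass paperweight, diameter 60 mm, 36 mm tall, loose bystander standing on the door; origin: centre of its underside.
- washer_dot (a point): yellow dot on the rim of the springy toothed lock washer (diameter 29 mm, 2 mm thick) that lies on the steel nut below the brass one, 14 mm from the stud axis. Under 0.25 N m from the brass nut the washer bites round with it at that torque, its dot moving on by up to 5.5 mm (0.4 rad); then it is locked and the torque rises further. The washer stays as left.

How it is judged:
On the way, in this order (a step that is already met when the one before it is completed fails the run):
1. the brass nut is tight: the washer has bitten round by more than 2.5 mm at its rim (distance of washer_dot from where it was at the start of the episode above 0.0025 m), for 0.2 s.
2. the cap sits over the stud on the brass nut (horizontal distance between cap and stud_top below 0.004 m and z of cap in the frame of jam_nut below 0.019 m), for 0.2 s.
At the end, for the whole second after the job is handed in: the washer has been bitten round by the brass nut (its dot more than 2.5 mm from its start), the steel nut's paint mark is within 3 mm of its start, and the released cap stands upright (within 5 degrees) and still over the stud, within 4 mm of its axis and 3 mm of resting on the brass nut (all of step 2 and distance of washer_dot from where it was at the start of the episode above 0.0025 m and angle between cap's own z axis and vertical below 0.09 rad and linear speed of cap below 0.02 m/s and distance of paint_mark from where it was at the start of the episode below 0.003 m); the robot touches nothing.
It fails at once if the steel nut is dragged round: its paint mark moves more than 3 mm (distance of paint_mark from where it was at the start of the episode above 0.003 m).
It fails at once if a bystander is moved more than 25 mm (distance of any of corner_joiner, key0, key1, paperweight from where it was at the start of the episode above 0.025 m).
It also fails if it takes over 72 s, if anything falls off the work surface, if the arm or the gripper's body presses on something with over 40 N, if the wrist force passes 120 N, or if a joint passes its speed limit or range.

## Working session

There is one attempt and no reset: what is moved stays moved. The work goes in short steps, Python scripts to look and compute and a tool call to move; the robot and the scene stay as the last step left them, time stands still between calls to the robot, and variables do not carry over. Pictures are saved under pics/ and viewed, about 8 in all and at most 12, crops included, and the job is handed in when it is done.

Besides the shell and the picture viewer there is one more tool, called after "Emit:" in YAML: its name, and indented under it one key for each argument. drive_tool: Moves the arm, as the interface text tells. Its arguments: {"type":"object","properties":{"commands":{"type":"array","items":{"type":"array","items":{"type":"array","items":{"type":"number"}}}}},"required":["commands"]}

```bash
ls; mkdir -p pics
cat > h.py <<'E'
from bench import ctrl
import numpy as np,cv2
from scipy.spatial.transform import Rotation as Ro
def snap(n,f,crop=None,s=1):
    o=ctrl.get_obs(); c=ctrl.camera(n)
    if n=='wrist':
        T=np.eye(4); q=o['eef_rot']; T[:3,:3]=Ro.from_quat([q[1],q[2],q[3],q[0]]).as_matrix(); T[:3,3]=o['eef_pos']
        M=T@np.array(c['tool_from_camera'])
    else:
        M=np.eye(4); R=np.array(c['R']); M[:3,:3]=R.T; M[:3,3]=-R.T@np.array(c['t'])
    np.savez('pics/'+f,d=c['depth'],K=c['intrinsics'],M=M,p=c['pixels'])
    im=c['pixels'][:,:,::-1]
    if crop: im=im[crop[1]:crop[3],crop[0]:crop[2]]
    cv2.imwrite(f'pics/{f}.png',cv2.resize(im,None,fx=s,fy=s,interpolation=cv2.INTER_CUBIC))
def ray(f,u,v):
    z=np.load(f'pics/{f}.npz'); r=z['M'][:3,:3]@np.linalg.solve(z['K'],[u,v,1]); return z['M'][:3,3],r,z['d'][int(v),int(u)]
def atz(f,u,v,h):
    o,r,_=ray(f,u,v); return o+r*(h-o[2])/r[2]
def dep(f,u,v):
    o,r,d=ray(f,u,v); return o+r*d
E
python3 - <<'E'
from h import *
snap('top','t0',s=1.5);snap('side','s0',s=1.5)
print(ctrl.get_obs())
E
```

```text
pics
{'time_s': 0.1, 'q': array([ 9.41718071e-01,  1.81467362e-01,  1.60787813e+00,  2.57134020e-05,
        1.35379857e+00, -2.06322638e-01]), 'dq': array([ 0.00055413, -0.00203856, -0.00158905, -0.00081203,  0.00038181,
       -0.00024858]), 'joint_efforts': array([-4.05963237e-04, -4.45879161e+01, -3.52239990e+01, -2.81006060e-04,
        4.09716638e-03, -1.39284066e-05]), 'eef_pos': array([0.23577033, 0.52420236, 0.40388813]), 'eef_rot': array([-3.26145495e-04,  2.09809894e-01,  9.77741892e-01, -7.03919686e-04]), 'wrist_force': array([-0.565445  ,  0.09566085,  0.09883329]), 'torque': array([0.01952623, 0.05206794, 0.04180059]), 'opening': 1.0010483477818761}
```

View pics/t0.png

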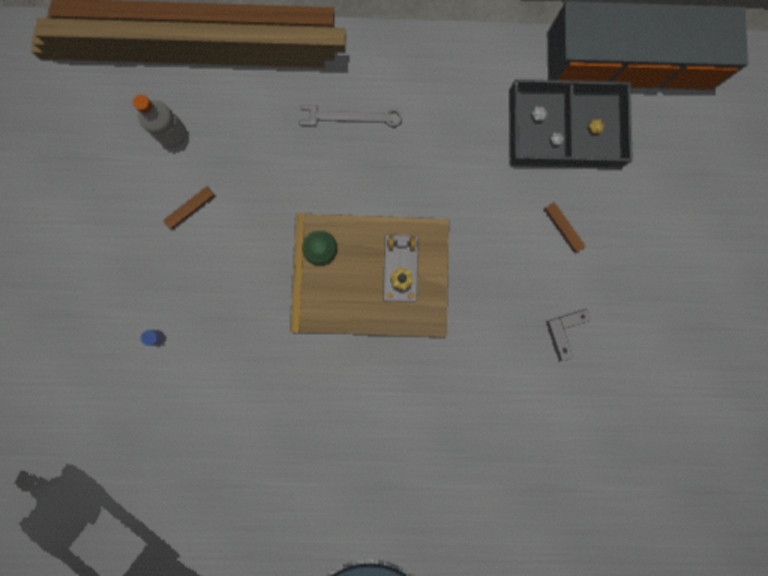

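View pics/s0.png

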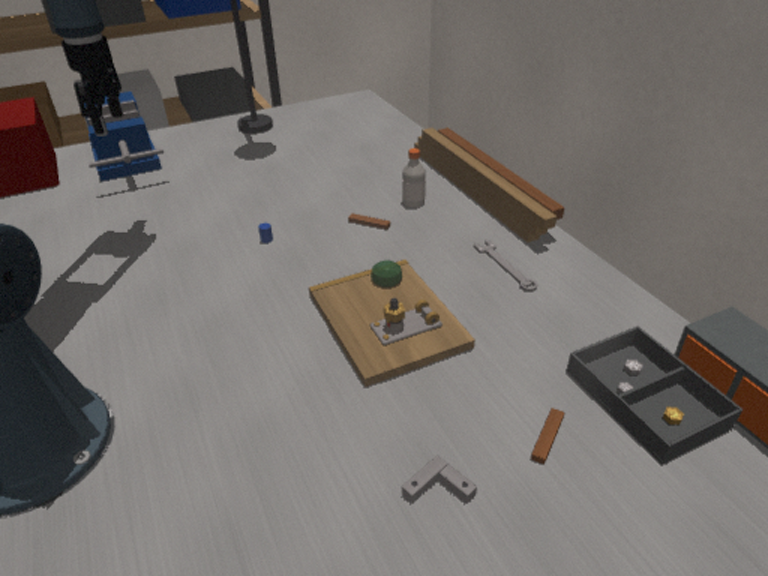

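Top picture: stud near full-image (268,186), cap near (100,225), paperweight (213,165). The side view agrees; the cap stands in the open.

Run:
```python
from h import *
print('stud',atz('t0',402.5/1.5,279/1.5,.088),'cap',atz('t0',150/1.5,337/1.5,.036),dep('t0',100,225),dep('t0',268,186))
print('side stud', dep('s0',394/1.5,302/1.5),'cap',dep('s0',265/1.5,227/1.5))
for u,v in((402,243),(319,248)): print(dep('t0',u/1.5,v/1.5))
o=ctrl.get_obs();q=o['eef_rot'];print(Ro.from_quat([q[1],q[2],q[3],q[0]]).as_matrix().round(3))
c=ctrl.camera('wrist');print(np.round(c['tool_from_camera'],3),c['intrinsics'])
```

```text
stud [ 0.56369975 -0.0403665   0.088     ] cap [0.46671096 0.36153661 0.036     ] [0.46592106 0.36120888 0.03666874] [ 0.56387087 -0.03969133  0.08624785]
side stud [ 0.56524918 -0.0491855   0.08986433] cap [0.46782501 0.3574079  0.03523246]
[ 0.62784973 -0.04114208  0.04342618]
[0.6144915  0.09315381 0.05529381]
[[-0.912  0.41  -0.001]
 [ 0.41   0.912 -0.001]
 [ 0.    -0.002 -1.   ]]
[[ 0.    -0.965 -0.261  0.066]
 [ 1.     0.    -0.     0.   ]
 [ 0.    -0.261  0.965  0.031]
 [ 0.     0.     0.     1.   ]] [[320.21376007   0.         250.27724885]
 [  0.         320.21376007 187.27722829]
 [  0.           0.           1.        ]]
```

Emit:
drive_tool:
  commands:
    - [[-0.53, -0.38, 0.04, 0, 0, 0, 0], [-0.53, -0.38, 0.04, 0, 0, 0, 0], [-0.53, -0.38, 0.04, 0, 0, 0, 0], [-0.53, -0.38, 0.04, 0, 0, 0, 0], [-0.53, -0.38, 0.04, 0, 0, 0, 0], [-0.53, -0.38, 0.04, 0, 0, 0, 0], [-0.53, -0.38, 0.04, 0, 0, 0, 0], [-0.53, -0.38, 0.04, 0, 0, 0, 0], [-0.53, -0.38, 0.04, 0, 0, 0, 0], [-0.53, -0.38, 0.04, 0, 0, 0, 0]]

```text
time_s: 1.15
eef_pos: [0.4, 0.2412, 0.3845]
eef_rot: [-0.0, 0.21, 0.978, -0.0]
wrist_force: [0.3, -0.0, 0.4]
opening: 0.999
```

Emit:
drive_tool:
  commands:
    - [[-0.53, -0.38, 0.04, 0, 0, 0, 0], [-0.53, -0.38, 0.04, 0, 0, 0, 0], [-0.53, -0.38, 0.04, 0, 0, 0, 0], [-0.53, -0.38, 0.04, 0, 0, 0, 0], [-0.53, -0.38, 0.04, 0, 0, 0, 0], [-0.53, -0.38, 0.04, 0, 0, 0, 0], [-0.53, -0.38, 0.04, 0, 0, 0, 0], [-0.53, -0.38, 0.04, 0, 0, 0, 0], [-0.53, -0.38, 0.04, 0, 0, 0, 0], [-0.53, -0.38, 0.04, 0, 0, 0, 0]]

```text
time_s: 2.15
eef_pos: [0.5637, -0.0409, 0.3643]
eef_rot: [-0.0, 0.21, 0.978, 0.0]
wrist_force: [1.1, 0.6, -0.3]
opening: 1.002
```

Run:
```python
from h import *
snap('wrist','w1',(130,80,390,290),3)
o=ctrl.get_obs();print(o['time_s'],o['eef_pos'],o['q'].round(3),o['torque'])
```

```text
2.2 [ 0.56551091 -0.04473695  0.36423544] [-0.288  0.202  1.667 -0.002  1.27  -1.432] [-0.11964133 -0.00972868 -0.02240591]
```

View pics/w1.png

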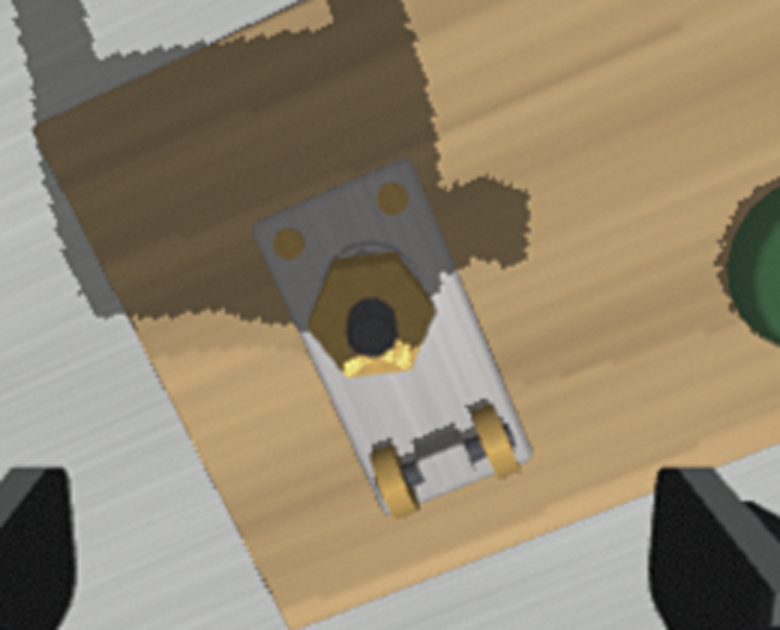

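Wrist view: stud top at full-pixel (253.7,189), brass nut corners at crop (309,322),(435,310); flats face image up/down, plate and wheels are clear. Arm was still settling, so re-shoot.

Emit:
drive_tool:
  commands:
    - [[0, 0, 0, 0, 0, 0, 0], [0, 0, 0, 0, 0, 0, 0], [0, 0, 0, 0, 0, 0, 0]]

```text
time_s: 2.5
eef_pos: [0.5629, -0.0387, 0.3645]
eef_rot: [-0.0, 0.209, 0.978, 0.0]
wrist_force: [0.2, -0.0, 0.3]
opening: 0.998
```

Run:
```python
from h import *
snap('wrist','w2',(200,140,310,230),7)
o=ctrl.get_obs();print(o['time_s'],o['eef_pos'],o['q'].round(3),o['torque'])
```

```text
2.55 [ 0.5629093  -0.03860417  0.36467727] [-0.279  0.196  1.674  0.     1.273 -1.428] [-0.01494543 -0.01844505 -0.01060327]
```

View pics/w2.png

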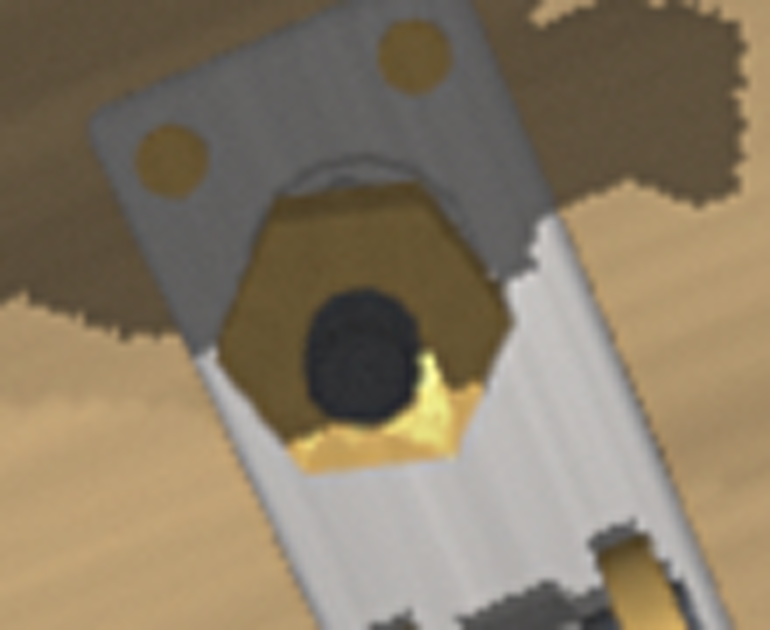

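Run:
```python
from h import *
f='w2';g=lambda x,y,h:atz(f,200+x/7,140+y/7,h)
print('stud',g(362,367,.088))
C=[g(x,y,.0700) for x,y in((218,352),(305,473),(457,457),(513,320),(425,205),(272,220))]
C=np.array(C);m=C.mean(0);print(m,[ (round(np.hypot(*(c-m)[:2])*1e3,1),round(np.degrees(np.arctan2(*(c-m)[[1,0]])),1)) for c in C])
print(dep(f,200+300/7,140+300/7),dep(f,200+362/7,140+367/7))
```

```text
stud [ 0.56716284 -0.03917887  0.088     ]
[ 0.56883719 -0.03943938  0.07      ] [(np.float64(18.0), np.float64(-109.0)), (np.float64(18.7), np.float64(-47.5)), (np.float64(18.9), np.float64(12.9)), (np.float64(18.1), np.float64(73.5)), (np.float64(18.2), np.float64(132.6)), (np.float64(18.6), np.float64(-167.1))]
[ 0.56116119 -0.04465224  0.06979996] [ 0.56718008 -0.03918627  0.08793465]
```

Emit:
drive_tool:
  commands:
    - [[-0.1, 0.03, 0, 0, 0, 0, 60], [0, 0, 0.2, 0, 0, -0.92, 60], [0, 0, 0.4, 0, 0, -0.92, 60], [0, 0, 0.4, 0, 0, -0.92, 60], [0, 0, 0.4, 0, 0, -0.92, 60], [0, 0, 0.4, 0, 0, -0.92, 60], [0, 0, 0.2, 0, 0, 0, 60], [0, 0, 0, 0, 0, 0, 60], [0, 0, 0, 0, 0, 0, 60]]

```text
time_s: 3.45
eef_pos: [0.5689, -0.0402, 0.2654]
eef_rot: [0.0, -0.108, 0.994, -0.0]
wrist_force: [-0.1, 0.3, 0.4]
opening: 0.765
```

Run:
```python
from h import *
snap('wrist','w3',(140,130,370,384),3)
im=cv2.imread('pics/w3.png');cv2.imwrite('pics/w3.png',im[:600])
o=ctrl.get_obs();print(o['time_s'],o['eef_pos'],o['q'].round(3),o['torque'],o['opening'])
```

```text
3.5 [ 0.56907468 -0.04028619  0.26579419] [-0.279  0.333  1.725  0.     1.082 -2.067] [-0.02837736 -0.01346912 -0.00314903] 0.7676851023295763
```

View pics/w3.png

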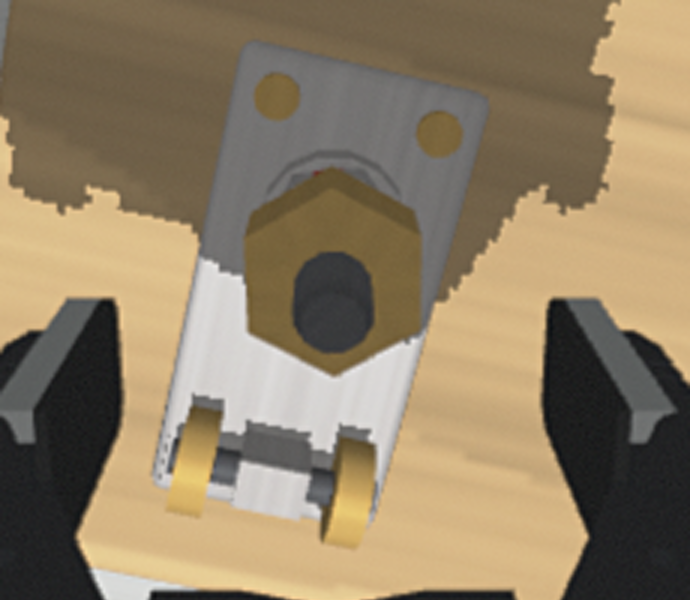

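Nut flats are now square to the jaws (crop x 246–420, jaws 120–543, centred). Check x, then go down.

Run:
```python
from h import *
print(atz('w3',251,130+313/3,.088))
C=np.array([atz('w3',140+x/3,130+y/3,.07) for x,y in((246,238),(249,333),(334,377),(421,330),(420,235),(334,185))]);print(C.mean(0))
```

```text
[ 0.56635606 -0.04001474  0.088     ]
[ 0.56843886 -0.03935253  0.07      ]
```

Emit:
drive_tool:
  commands:
    - [[0, 0, 0.4, 0, 0, 0, 60], [0, 0, 0.4, 0, 0, 0, 60], [0, 0, 0.14, 0, 0, 0, 60], [0, 0, 0, 0, 0, 0, 60], [0, 0, 0, 0, 0, 0, 60]]

```text
time_s: 4.0
eef_pos: [0.5691, -0.0404, 0.2188]
eef_rot: [0.001, -0.109, 0.994, -0.0]
wrist_force: [0.1, -0.4, -0.4]
opening: 0.767
```

Emit:
drive_tool:
  commands:
    - [[0.025, 0.01, 0, 0, 0, 0, 120], [0, 0, 0, 0, 0, 0, 150], [0, 0, 0, 0, 0, 0, 180], [0, 0, 0, 0, 0, 0, 255], [0, 0, 0, 0, 0, 0, 255], [0, 0, 0, 0, 0, 0, 255]]

```text
time_s: 4.6
eef_pos: [0.5675, -0.0403, 0.2187]
eef_rot: [0.001, -0.11, 0.994, -0.0]
wrist_force: [-2.3, -0.3, 7.1]
opening: 0.366
```

```bash
cat > st.py <<'E'
from h import *
o=ctrl.get_obs();print(o['time_s'],o['eef_pos'].round(4),o['q'].round(3),o['wrist_force'].round(1),o['torque'].round(3),round(o['opening'],3))
E
python3 st.py
```

```text
4.6 [ 0.5675 -0.0403  0.2187] [-0.279  0.403  1.745 -0.     0.993 -2.069] [-2.3 -0.3  7.1] [-0.035  0.272 -0.011] 0.366
```

Emit:
drive_tool:
  commands:
    - [[0, 0, 0.0036, 0, 0, 1, 255], [0, 0, 0.0036, 0, 0, 1, 255], [0, 0, 0.0036, 0, 0, 1, 255], [0, 0, 0.0036, 0, 0, 1, 255], [0, 0, 0.0036, 0, 0, 1, 255], [0, 0, 0.0036, 0, 0, 1, 255], [0, 0, 0.0036, 0, 0, 1, 255], [0, 0, 0.0036, 0, 0, 1, 255], [0, 0, 0.0036, 0, 0, 1, 255], [0, 0, 0, 0, 0, 0, 255]]

```text
time_s: 5.6
eef_pos: [0.5678, -0.0396, 0.2171]
eef_rot: [0.001, 0.497, 0.868, 0.001]
wrist_force: [-0.1, 3.8, 5.7]
opening: 0.36
```

```bash
python3 st.py
```

```text
5.6 [ 0.5678 -0.0396  0.2171] [-2.780e-01  4.060e-01  1.745e+00  1.000e-03  9.890e-01 -8.090e-01] [-0.1  3.8  5.7] [ 0.511  0.044 -0.003] 0.36
```

Emit:
drive_tool:
  commands:
    - [[0, 0, 0.0036, 0, 0, 1, 255], [0, 0, 0.0036, 0, 0, 1, 255], [0, 0, 0.0036, 0, 0, 1, 255], [0, 0, 0.0036, 0, 0, 1, 255], [0, 0, 0.0018, 0, 0, 0.5, 255]]

```text
time_s: 6.1
eef_pos: [0.5681, -0.0395, 0.2164]
eef_rot: [0.001, 0.741, 0.671, 0.001]
wrist_force: [1.8, 4.2, 3.9]
opening: 0.362
```

```bash
python3 st.py;python3 -c "
from h import *
snap('wrist','w4',(140,130,370,330),3)"
```

```text
6.1 [ 0.5681 -0.0395  0.2164] [-0.278  0.407  1.745  0.002  0.987 -0.18 ] [1.8 4.2 3.9] [ 0.686 -0.24   0.069] 0.362
```

View pics/w4.png

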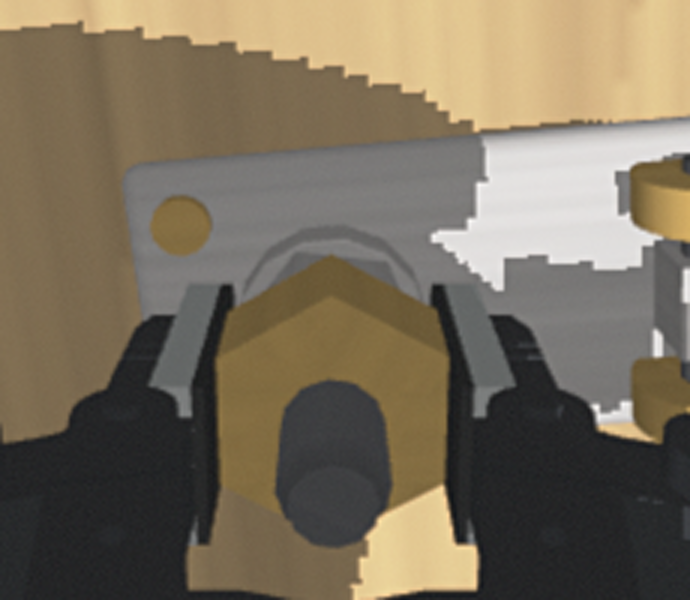

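The nut is turning with the jaws, held square. Torque is 0.07, so it is still running free.

Emit:
drive_tool:
  commands:
    - [[0, 0, 0.0036, 0, 0, 1, 255], [0, 0, 0.0036, 0, 0, 1, 255], [0, 0, 0.0036, 0, 0, 1, 255]]

```text
time_s: 6.45
eef_pos: [0.5683, -0.0395, 0.2159]
eef_rot: [0.001, 0.865, 0.502, 0.002]
wrist_force: [4.2, 4.9, 2.9]
opening: 0.363
```

```bash
python3 st.py
```

```text
6.45 [ 0.5683 -0.0395  0.2159] [-0.278  0.408  1.744  0.002  0.985  0.239] [4.2 4.9 2.9] [ 0.668 -0.569  0.083] 0.363
```

Emit:
drive_tool:
  commands:
    - [[0, 0, 0.0036, 0, 0, 1, 255], [0, 0, 0.0018, 0, 0, 0.5, 255]]

```text
time_s: 6.65
eef_pos: [0.5684, -0.0396, 0.2156]
eef_rot: [0.001, 0.912, 0.41, 0.002]
wrist_force: [3.8, 5.1, 2.6]
opening: 0.361
```

```bash
python3 st.py
```

```text
6.65 [ 0.5684 -0.0396  0.2156] [-0.278  0.409  1.744  0.002  0.984  0.447] [3.8 5.1 2.6] [ 0.692 -0.608  0.07 ] 0.361
```

Emit:
drive_tool:
  commands:
    - [[0, 0, 0.0036, 0, 0, 1, 255], [0, 0, 0.0018, 0, 0, 0.5, 255]]

```text
time_s: 6.85
eef_pos: [0.5685, -0.0397, 0.2153]
eef_rot: [0.001, 0.95, 0.312, 0.002]
wrist_force: [5.0, 4.0, 3.3]
opening: 0.362
```

```bash
python3 st.py
```

```text
6.85 [ 0.5685 -0.0397  0.2153] [-0.278  0.409  1.744  0.002  0.984  0.657] [5.  4.  3.3] [ 0.565 -0.704  0.022] 0.362
```

Emit:
drive_tool:
  commands:
    - [[0, 0, 0.0036, 0, 0, 1, 255], [0, 0, 0.0018, 0, 0, 0.5, 255]]

```text
time_s: 7.05
eef_pos: [0.5686, -0.0398, 0.2151]
eef_rot: [0.001, 0.977, 0.211, 0.002]
wrist_force: [4.9, 3.2, 2.3]
opening: 0.363
```

```bash
python3 st.py
```

```text
7.05 [ 0.5686 -0.0398  0.2151] [-0.279  0.41   1.744  0.002  0.983  0.866] [4.9 3.2 2.3] [ 0.518 -0.75   0.079] 0.363
```

Emit:
drive_tool:
  commands:
    - [[0, 0, 0.0036, 0, 0, 1, 255], [0, 0, 0.0018, 0, 0, 0.5, 255]]

```text
time_s: 7.25
eef_pos: [0.5686, -0.04, 0.2148]
eef_rot: [0.0, 0.994, 0.108, 0.002]
wrist_force: [5.4, 2.1, 2.4]
opening: 0.364
```

```bash
python3 st.py
```

```text
7.25 [ 0.5686 -0.04    0.2148] [-2.790e-01  4.100e-01  1.744e+00  1.000e-03  9.820e-01  1.075e+00] [5.4 2.1 2.4] [ 0.415 -0.792  0.026] 0.364
```

Emit:
drive_tool:
  commands:
    - [[0, 0, 0.0036, 0, 0, 1, 255], [0, 0, 0.0018, 0, 0, 0.5, 255]]

```text
time_s: 7.45
eef_pos: [0.5686, -0.0401, 0.2146]
eef_rot: [0.0, 1.0, 0.003, 0.003]
wrist_force: [4.1, 1.9, 1.6]
opening: 0.36
```

```bash
python3 st.py
```

```text
7.45 [ 0.5686 -0.0401  0.2146] [-2.790e-01  4.110e-01  1.744e+00  1.000e-03  9.820e-01  1.285e+00] [4.1 1.9 1.6] [ 0.279 -0.767  0.094] 0.36
```

Emit:
drive_tool:
  commands:
    - [[0, 0, 0.0018, 0, 0, 0.5, 255], [0, 0, 0.0018, 0, 0, 0.5, 255]]

```text
time_s: 7.65
eef_pos: [0.5686, -0.0402, 0.2144]
eef_rot: [0.0, 0.998, -0.066, 0.003]
wrist_force: [4.5, 0.9, 2.1]
opening: 0.362
```

```bash
python3 st.py
```

```text
7.65 [ 0.5686 -0.0402  0.2144] [-2.790e-01  4.110e-01  1.744e+00  1.000e-03  9.810e-01  1.423e+00] [4.5 0.9 2.1] [ 0.19  -0.69   0.055] 0.362
```

Emit:
drive_tool:
  commands:
    - [[0, 0, 0.0018, 0, 0, 0.5, 255], [0, 0, 0.0018, 0, 0, 0.5, 255]]

```text
time_s: 7.85
eef_pos: [0.5686, -0.0403, 0.2142]
eef_rot: [0.0, 0.991, -0.135, 0.002]
wrist_force: [5.5, 0.9, 2.7]
opening: 0.362
```

```bash
python3 st.py
```

```text
7.85 [ 0.5686 -0.0403  0.2142] [-2.790e-01  4.110e-01  1.744e+00  1.000e-03  9.810e-01  1.562e+00] [5.5 0.9 2.7] [ 0.174 -0.687  0.073] 0.362
```

Emit:
drive_tool:
  commands:
    - [[0, 0, 0.0018, 0, 0, 0.5, 255], [0, 0, 0.0018, 0, 0, 0.5, 255]]

```text
time_s: 8.05
eef_pos: [0.5686, -0.0404, 0.2142]
eef_rot: [0.0, 0.979, -0.204, 0.002]
wrist_force: [3.0, -0.1, 4.1]
opening: 0.364
```

```bash
python3 st.py
```

```text
8.05 [ 0.5686 -0.0404  0.2142] [-0.279  0.411  1.744  0.     0.981  1.701] [ 3.  -0.1  4.1] [ 0.118 -0.559  0.273] 0.364
```

Emit:
drive_tool:
  commands:
    - [[0, 0, 0.0018, 0, 0, 0.5, 255], [0, 0, 0.0018, 0, 0, 0.5, 255]]

```text
time_s: 8.25
eef_pos: [0.5686, -0.0404, 0.2142]
eef_rot: [0.0, 0.962, -0.271, 0.002]
wrist_force: [3.9, -0.2, 4.8]
opening: 0.36
```

```bash
python3 st.py
```

```text
8.25 [ 0.5686 -0.0404  0.2142] [-0.279  0.411  1.744 -0.     0.981  1.841] [ 3.9 -0.2  4.8] [ 0.086 -0.389  0.28 ] 0.36
```

Torque jumped to 0.27: the washer is biting. Small steps now.

Emit:
drive_tool:
  commands:
    - [[0, 0, 0, 0, 0, 0.5, 255], [0, 0, 0, 0, 0, 0.5, 255]]

```text
time_s: 8.45
eef_pos: [0.5685, -0.0405, 0.2142]
eef_rot: [-0.0, 0.941, -0.338, 0.002]
wrist_force: [3.2, 0.2, 5.2]
opening: 0.364
```

```bash
python3 st.py
```

```text
8.45 [ 0.5685 -0.0405  0.2142] [-0.279  0.411  1.744 -0.     0.981  1.981] [3.2 0.2 5.2] [-0.044 -0.395  0.268] 0.364
```

Emit:
drive_tool:
  commands:
    - [[0, 0, 0, 0, 0, 0.25, 255], [0, 0, 0, 0, 0, 0.25, 255]]

```text
time_s: 8.65
eef_pos: [0.5685, -0.0406, 0.2142]
eef_rot: [-0.0, 0.929, -0.37, 0.002]
wrist_force: [2.5, -0.4, 5.5]
opening: 0.361
```

```bash
python3 st.py
```

```text
8.65 [ 0.5685 -0.0406  0.2142] [-0.279  0.411  1.744 -0.     0.981  2.049] [ 2.5 -0.4  5.5] [ 0.019 -0.399  0.22 ] 0.361
```

Emit:
drive_tool:
  commands:
    - [[0, 0, 0, 0, 0, 0.25, 255], [0, 0, 0, 0, 0, 0.25, 255]]

```text
time_s: 8.85
eef_pos: [0.5685, -0.0406, 0.2142]
eef_rot: [-0.0, 0.916, -0.402, 0.002]
wrist_force: [3.2, -0.7, 4.5]
opening: 0.364
```

```bash
python3 st.py
```

```text
8.85 [ 0.5685 -0.0406  0.2142] [-0.279  0.411  1.744 -0.     0.981  2.119] [ 3.2 -0.7  4.5] [-0.04  -0.338  0.338] 0.364
```

Emit:
drive_tool:
  commands:
    - [[0, 0, 0, 0, 0, 0.25, 255], [0, 0, 0, 0, 0, 0, 255]]

```text
time_s: 9.05
eef_pos: [0.5685, -0.0406, 0.2142]
eef_rot: [-0.0, 0.909, -0.417, 0.002]
wrist_force: [2.6, -0.9, 4.9]
opening: 0.363
```

```bash
python3 st.py
```

```text
9.05 [ 0.5685 -0.0406  0.2142] [-2.790e-01  4.110e-01  1.744e+00 -1.000e-03  9.810e-01  2.153e+00] [ 2.6 -0.9  4.9] [-0.073 -0.29   0.359] 0.363
```

Emit:
drive_tool:
  commands:
    - [[0, 0, 0, 0, 0, 0.15, 255], [0, 0, 0, 0, 0, 0, 255], [0, 0, 0, 0, 0, 0, 255]]

```text
time_s: 9.35
eef_pos: [0.5685, -0.0406, 0.2142]
eef_rot: [-0.0, 0.904, -0.427, 0.002]
wrist_force: [2.9, -0.5, 6.0]
opening: 0.361
```

```bash
python3 st.py
```

```text
9.35 [ 0.5685 -0.0406  0.2142] [-2.790e-01  4.110e-01  1.744e+00 -1.000e-03  9.810e-01  2.173e+00] [ 2.9 -0.5  6. ] [-0.09  -0.322  0.495] 0.361
```

Emit:
drive_tool:
  commands:
    - [[0, 0, 0, 0, 0, 0, 80], [0, 0, 0, 0, 0, 0, 80], [0, 0, 0, 0, 0, 0, 80], [0, 0, 0, 0, 0, 0, 80]]

```text
time_s: 9.75
eef_pos: [0.5669, -0.04, 0.2122]
eef_rot: [0.0, 0.904, -0.427, -0.0]
wrist_force: [-0.4, -0.8, 1.0]
opening: 0.69
```

Emit:
drive_tool:
  commands:
    - [[0, 0, -0.3, 0, 0, 0, 80], [0, 0, -0.6, 0, 0, -1, 80], [0, 0, -0.6, 0, 0, -1, 80], [0, 0, -0.6, 0, 0, -1, 80], [0, 0, -0.6, 0, 0, -1, 80], [0, 0, 0, 0, 0, -1, 80], [0, 0, 0, 0, 0, -1, 80], [0, 0, 0, 0, 0, -1, 80], [0, 0, 0, 0, 0, 0, 80], [0, 0, 0, 0, 0, 0, 80]]

```text
time_s: 10.75
eef_pos: [0.5671, -0.04, 0.3483]
eef_rot: [0.0, 0.999, 0.045, 0.0]
wrist_force: [0.1, 0.7, 0.2]
opening: 0.681
```

```bash
python3 st.py;python3 -c "
from h import *
snap('wrist','w5',(190,130,320,240),6)"
```

```text
10.75 [ 0.5671 -0.04    0.3483] [-0.279  0.223  1.677 -0.     1.242  1.201] [0.1 0.7 0.2] [ 0.025 -0.003 -0.007] 0.681
```

View pics/w5.png

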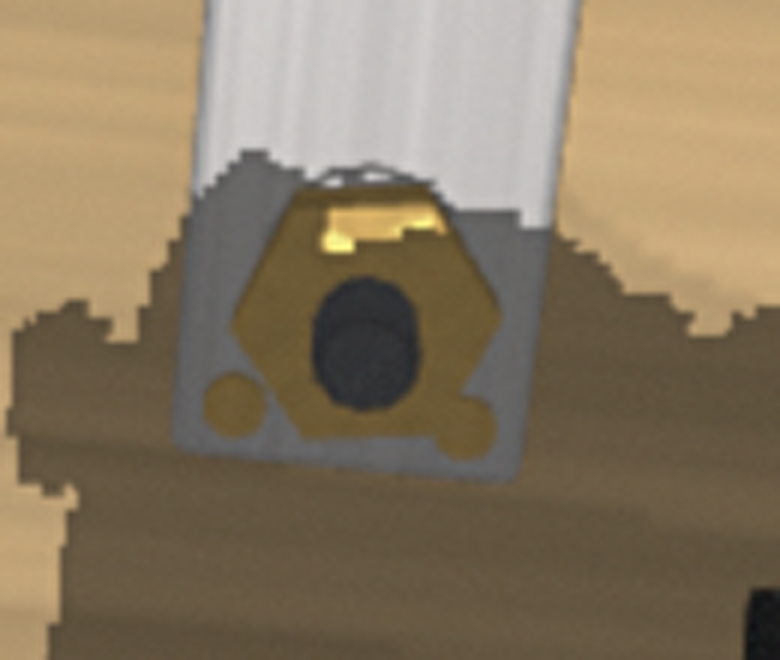

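Stud top appears at crop (366,357), nut down on the washer, gripper clear. Now to the cap.

Run:
```python
from h import *
print(atz('w5',251,189.5,.088), dep('w5',251,189.5), dep('w5',190+275/6,130+330/6))
```

```text
[ 0.56928295 -0.04013223  0.088     ] [ 0.56912675 -0.04014824  0.08742912] [ 0.56614234 -0.02818005  0.0668217 ]
```

Emit:
drive_tool:
  commands:
    - [[-0.09, -0.58, 0.026, 0, 0, 0, 80], [-0.09, -0.58, 0.026, 0, 0, 0, 80], [-0.09, -0.58, 0.026, 0, 0, 0, 80], [-0.09, -0.58, 0.026, 0, 0, 0, 80], [-0.09, -0.58, 0.026, 0, 0, 0, 80], [-0.09, -0.58, 0.026, 0, 0, 0, 80], [-0.09, -0.58, 0.026, 0, 0, 0, 80], [-0.09, -0.58, 0.026, 0, 0, 0, 80], [-0.09, -0.58, 0.026, 0, 0, 0, 80], [-0.09, -0.58, 0.026, 0, 0, 0, 80]]

```text
time_s: 11.8
eef_pos: [0.4948, 0.2456, 0.3348]
eef_rot: [0.0, 0.999, 0.046, 0.0]
wrist_force: [0.4, 0.7, 0.2]
opening: 0.683
```

Emit:
drive_tool:
  commands:
    - [[-0.09, -0.58, 0.026, 0, 0, 0, 80], [-0.09, -0.58, 0.026, 0, 0, 0, 80], [-0.09, -0.58, 0.026, 0, 0, 0, 80], [-0.09, -0.58, 0.026, 0, 0, 0, 80], [0, 0, 0, 0, 0, 0, 80], [0, 0, 0, 0, 0, 0, 80], [0, 0, 0, 0, 0, 0, 80], [0, 0, 0, 0, 0, 0, 80]]

```text
time_s: 12.6
eef_pos: [0.4669, 0.3573, 0.3295]
eef_rot: [0.0, 0.999, 0.046, 0.0]
wrist_force: [-0.1, 0.6, -0.1]
opening: 0.69
```

```bash
python3 st.py;python3 -c "
from h import *
snap('wrist','w6',(190,130,320,240),5)"
```

```text
12.6 [0.4669 0.3573 0.3295] [ 0.452  0.285  1.641 -0.     1.216  1.931] [-0.1  0.6 -0.1] [-0.024 -0.037 -0.07 ] 0.69
```

View pics/w6.png

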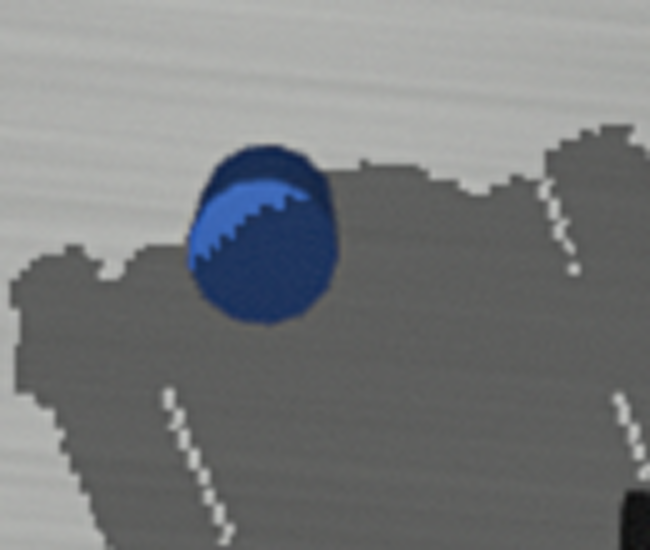

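Cap top centre at crop (263,251), upright.

Run:
```python
from h import *
p=atz('w6',242.6,180.2,.036);print(p,dep('w6',242.6,180.2))
o=ctrl.get_obs();q=o['eef_rot'];R=Ro.from_quat([q[1],q[2],q[3],q[0]]).as_matrix()
print((R.T@(np.r_[p[:2]-R[:2,0]*.0012,.180]-o['eef_pos'])/.05).round(3))
```

```text
[0.46719498 0.36407691 0.036     ] [0.46681824 0.36407875 0.03446701]
[-0.005 -0.134  2.991]
```

Emit:
drive_tool:
  commands:
    - [[0, -0.12, 0.2, 0, 0, 0, 80], [0, 0, 0.5, 0, 0, 0, 80], [0, 0, 0.6, 0, 0, 0, 80], [0, 0, 0.6, 0, 0, 0, 80], [0, 0, 0.6, 0, 0, 0, 80], [0, 0, 0.4, 0, 0, 0, 80], [0, 0, 0.09, 0, 0, 0, 80], [0, 0, 0, 0, 0, 0, 80], [0, 0, 0, 0, 0, 0, 80]]

```text
time_s: 13.55
eef_pos: [0.4665, 0.3645, 0.181]
eef_rot: [-0.0, 0.999, 0.047, 0.001]
wrist_force: [-0.7, -0.5, 0.6]
opening: 0.685
```

Emit:
drive_tool:
  commands:
    - [[0, 0, 0, 0, 0, 0, 130], [0, 0, 0, 0, 0, 0, 150], [0, 0, 0, 0, 0, 0, 170], [0, 0, 0, 0, 0, 0, 190], [0, 0, 0, 0, 0, 0, 255], [0, 0, 0, 0, 0, 0, 255], [0, 0, 0, 0, 0, 0, 255]]

```text
time_s: 14.25
eef_pos: [0.4662, 0.3643, 0.1808]
eef_rot: [-0.0, 0.999, 0.047, 0.0]
wrist_force: [-0.7, -1.6, 5.6]
opening: 0.281
```

```bash
python3 st.py;python3 -c "
from h import *
snap('wrist','w7',(140,130,370,330),3)"
```

```text
14.25 [0.4662 0.3643 0.1808] [ 0.463  0.506  1.69  -0.     0.945  1.94 ] [-0.7 -1.6  5.6] [-0.173  0.176 -0.046] 0.281
```

View pics/w7.png

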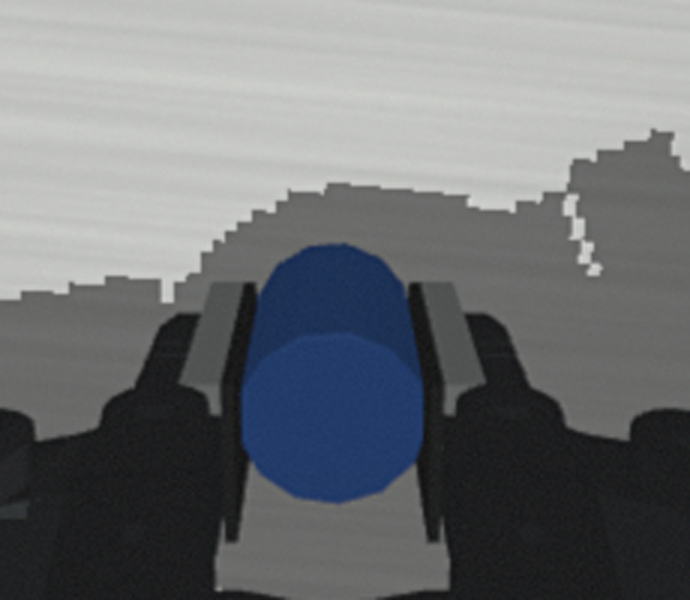

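Cap held squarely (top disc centred at crop (333,417)).

Run:
```python
from h import *
p=atz('w7',251,269,.036);print(p, p-ctrl.get_obs()['eef_pos'])
```

```text
[0.46756673 0.36458251 0.036     ] [ 0.00136447  0.00029527 -0.14483214]
```

Emit:
drive_tool:
  commands:
    - [[0, 0, -0.1, 0, 0, 0, 255], [0, 0, -0.4, 0, 0, 0, 255], [0, 0, -0.5, 0, 0, 0, 255], [0, 0, -0.5, 0, 0, 0, 255], [0, 0, -0.5, 0, 0, 0, 255], [0, 0, -0.2, 0, 0, 0, 255], [0, 0, 0, 0, 0, 0, 255]]

```text
time_s: 15.0
eef_pos: [0.4664, 0.3645, 0.2916]
eef_rot: [-0.001, 0.999, 0.047, 0.002]
wrist_force: [0.8, 0.1, -0.8]
opening: 0.283
```

```bash
python3 st.py
```

```text
15.0 [0.4664 0.3645 0.2916] [0.463 0.339 1.656 0.    1.143 1.94 ] [ 0.8  0.1 -0.8] [ 0.    -0.012 -0.064] 0.283
```

Emit:
drive_tool:
  commands:
    - [[0.04, 0.26, 0, 0, 0, 0, 255], [0.08, 0.515, 0, 0, 0, 0, 255], [0.08, 0.515, 0, 0, 0, 0, 255], [0.08, 0.515, 0, 0, 0, 0, 255], [0.08, 0.515, 0, 0, 0, 0, 255], [0.08, 0.515, 0, 0, 0, 0, 255], [0.08, 0.515, 0, 0, 0, 0, 255], [0.08, 0.515, 0, 0, 0, 0, 255], [0.08, 0.515, 0, 0, 0, 0, 255], [0.08, 0.515, 0, 0, 0, 0, 255]]

```text
time_s: 16.0
eef_pos: [0.5259, 0.1222, 0.2879]
eef_rot: [0.0, 0.999, 0.047, -0.002]
wrist_force: [1.0, -0.1, -0.2]
opening: 0.28
```

Emit:
drive_tool:
  commands:
    - [[0.08, 0.515, 0, 0, 0, 0, 255], [0.08, 0.515, 0, 0, 0, 0, 255], [0.08, 0.515, 0, 0, 0, 0, 255], [0.08, 0.515, 0, 0, 0, 0, 255], [0.08, 0.515, 0, 0, 0, 0, 255], [0.08, 0.515, 0, 0, 0, 0, 255], [0.04, 0.26, 0, 0, 0, 0, 255], [0, 0, 0, 0, 0, 0, 255], [0, 0, 0, 0, 0, 0, 255], [0, 0, 0, 0, 0, 0, 255]]

```text
time_s: 17.0
eef_pos: [0.5677, -0.0392, 0.2895]
eef_rot: [-0.0, 0.999, 0.047, -0.001]
wrist_force: [0.1, 0.2, 0.3]
opening: 0.282
```

```bash
python3 st.py
python3 - <<'E'
from h import *
snap('side','s2',(215,150,315,250),6)
E
```

```text
17.0 [ 0.5677 -0.0392  0.2895] [-0.278  0.298  1.715  0.     1.13   1.198] [0.1 0.2 0.3] [ 0.012  0.022 -0.023] 0.282
```

View pics/s2.png

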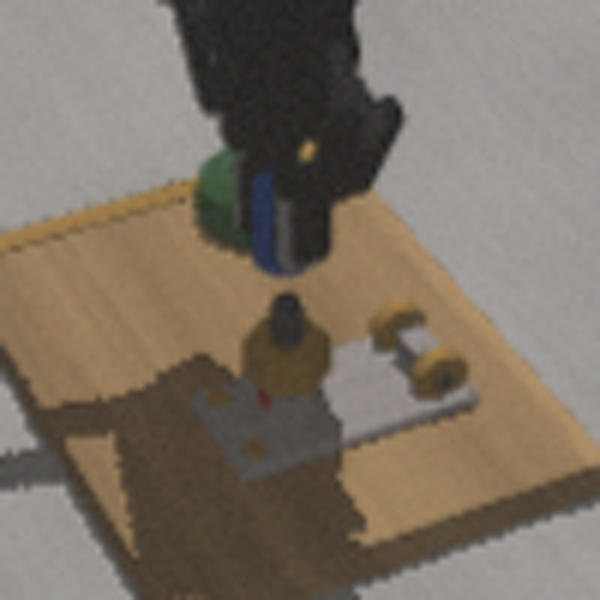

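Side view: cap hangs directly above the stud (both near crop x 288), with the red mark visible at (264,399).

Emit:
drive_tool:
  commands:
    - [[0, 0.015, 0.1, 0, 0, 0, 255], [0, 0, 0.1, 0, 0, 0, 255], [0, 0, 0.1, 0, 0, 0, 255], [0, 0, 0.1, 0, 0, 0, 255], [0, 0, 0.1, 0, 0, 0, 255], [0, 0, 0.1, 0, 0, 0, 255], [0, 0, 0, 0, 0, 0, 255]]

```text
time_s: 17.75
eef_pos: [0.5679, -0.0409, 0.2589]
eef_rot: [-0.0, 0.999, 0.047, -0.001]
wrist_force: [0.5, -0.4, -1.1]
opening: 0.283
```

Emit:
drive_tool:
  commands:
    - [[0, 0, 0.1, 0, 0, 0, 255], [0, 0, 0.06, 0, 0, 0, 255], [0, 0, 0.06, 0, 0, 0, 255], [0, 0, 0, 0, 0, 0, 255], [0, 0, 0, 0, 0, 0, 255]]

```text
time_s: 18.25
eef_pos: [0.5683, -0.041, 0.249]
eef_rot: [0.0, 0.999, 0.047, -0.0]
wrist_force: [-0.4, 0.1, -1.1]
opening: 0.281
```

Emit:
drive_tool:
  commands:
    - [[0, 0, 0.02, 0, 0, 0, 255], [0, 0, 0.02, 0, 0, 0, 255], [0, 0, 0, 0, 0, 0, 255], [0, 0, 0, 0, 0, 0, 255]]

```text
time_s: 18.65
eef_pos: [0.5684, -0.041, 0.2474]
eef_rot: [0.0, 0.999, 0.047, 0.0]
wrist_force: [-0.3, 0.5, 3.2]
opening: 0.282
```

```bash
python3 st.py
```

```text
18.65 [ 0.5684 -0.041   0.2474] [-0.28   0.36   1.733  0.     1.048  1.197] [-0.3  0.5  3.2] [0.02  0.154 0.006] 0.282
```

Contact (about 4 N) at the expected height. Release gently and back off.

Emit:
drive_tool:
  commands:
    - [[0, 0, 0, 0, 0, 0, 150], [0, 0, 0, 0, 0, 0, 130], [0, 0, 0, 0, 0, 0, 100], [0, 0, 0, 0, 0, 0, 80], [0, 0, 0, 0, 0, 0, 80], [0, 0, -0.3, 0, 0, 0, 80], [0, 0, -0.6, 0, 0, 0, 80], [0, 0, -0.6, 0, 0, 0, 80], [0, 0, -0.5, 0, 0, 0, 80], [0, 0, 0, 0, 0, 0, 80]]

```text
time_s: 19.65
eef_pos: [0.5697, -0.0413, 0.3527]
eef_rot: [0.001, 0.999, 0.047, 0.004]
wrist_force: [-0.2, -0.3, 0.4]
opening: 0.685
```

Emit:
drive_tool:
  commands:
    - [[-0.3, -0.3, -0.3, 0, 0, 0, 80], [-0.3, -0.3, -0.3, 0, 0, 0, 80], [-0.3, -0.3, -0.3, 0, 0, 0, 80], [0, 0, 0, 0, 0, 0, 80], [0, 0, 0, 0, 0, 0, 80]]

```text
time_s: 20.15
eef_pos: [0.5192, -0.0003, 0.3923]
eef_rot: [0.0, 0.999, 0.047, 0.001]
wrist_force: [-0.3, -0.0, -0.7]
opening: 0.681
```

```bash
python3 st.py
python3 - <<'E'
from h import *
snap('side','s3',(215,150,315,250),6)
snap('top','t3')
a=np.load('pics/t3.npz');p=a['p'].astype(int)
m=(p[...,2]>p[...,0]+40)&(p[...,2]>p[...,1]+25); m[:,:220]=0;m[:,320:]=0;m[:140]=0;m[230:]=0
v,u=np.nonzero(m);print(len(u),u.mean(),v.mean(),atz('t3',u.mean(),v.mean(),.102),dep('t3',u.mean(),v.mean()))
E
```

```text
20.15 [ 5.192e-01 -3.000e-04  3.923e-01] [-0.229  0.067  1.759 -0.     1.314  1.247] [-0.3 -0.  -0.7] [-0.039  0.006 -0.022] 0.681<stdin>:6: RuntimeWarning: Mean of empty slice.
  ret = ret.dtype.type(ret / rcount)
Traceback (most recent call last):
  File "h.py", line 18, in atz
    o,r,_=ray(f,u,v); return o+r*(h-o[2])/r[2]
          ~~~^^^^^^^
  File "h.py", line 16, in ray
    z=np.load(f'pics/{f}.npz'); r=z['M'][:3,:3]@np.linalg.solve(z['K'],[u,v,1]); return z['M'][:3,3],r,z['d'][int(v),int(u)]
                                                                                                              ~~~^^^
ValueError: cannot convert float NaN to integer
```

View pics/s3.png

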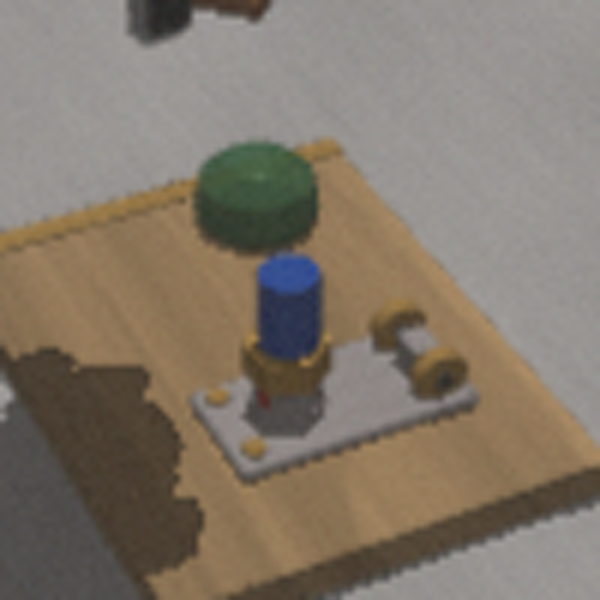

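Cap stands upright, seated on the brass nut. The red mark is near crop (264,400), unchanged since the last side view. I'll compare it with the start picture, then hand in.

Run:
```python
from h import *
for f in('s0','s2','s3'):
    p=np.load(f'pics/{f}.npz')['p'][205:225,250:270].astype(int); r=p[...,0]-2*p[...,1]+p[...,2]; r=np.where(p[...,0]>1.9*p[...,1],p[...,0]-p[...,1],0)
    v,u=np.nonzero(r>25); print(f,len(u),u.mean()+250 if len(u) else 0,v.mean()+205 if len(v) else 0)
d=np.load('pics/s3.npz')
print(dep('s3',215+290/6,150+270/6))
print(ctrl.hand_in())
```

```text
s0 1 259.0 216.0
s2 0 0 0
s3 0 0 0
[ 0.57117921 -0.04124007  0.10157029]
the job is handed in; nothing more can be done
None
```

The brass nut is run down and tightened, the blue cap is seated over the stud, and the job is handed in. I did not get a good numerical check that the steel nut stayed put.

- **Tightening:** The nut touched the washer after about 210° of clockwise turning. It then bit round at a measured 0.22–0.28 N m for about 0.4 rad, which is about 5 mm at the rim. I worked that out from torque and wrist angle and did not look at the yellow dot. I stopped at an estimated 0.41 N m. The last torque reading was higher, 0.495, against noise of about ±0.05, and still below the 0.6 that drags the steel nut.
- **Cap:** The last side picture shows the cap upright on the brass nut. Its top measures 101.6 mm high, where about 102 mm is expected when seated. It measures about 3 mm from my estimate of the stud axis. Camera error of 2 mm or so is part of that. The arm was clear at 20 s.
- **Steel nut and bystanders:** By eye, the red mark is in the same place in the side pictures taken before and after placing the cap, both after tightening. My comparison with the start picture failed, finding one red pixel there (259, 216, close to the later position) and none in the later pictures. I also tried to find the cap by colour in the top picture, and that failed too. The paperweight looks unmoved in the side pictures, and I did not recheck the keys or the corner joiner, which the arm never went near.

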